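# Load a specimen box and run the stuck imaging carriage to its stop

### The job

Set the specimen box down flat in the low-rimmed tray of the parked carriage and let go of it. Then push the carriage by its upright plate, hard enough to get it out of its stiff parking catch, and run it on into the white imaging hood until it meets the end stop hidden inside: meet the stop slowly, press gently and no further than needed, and leave the carriage resting against the stop's sprung buffer with the box still seated in the tray. Leave the other things on the bench alone.

Things in the scene. Friction and masses are not known exactly. Their poses are not given: they have to be found in the camera images.
- station: Fixed imaging station: base plate 150 x 500 x 12 mm along its y axis (y -200 to 300 mm), two rails, a white hood over its +y end (y 75 to 300 mm, 148 mm wide, roof 130 mm above the bench, lens tube on it up to 192 mm; open towards -y). Origin: on the bench under the parked tray. The carriage is pushed along its +y, which is roughly the world's +y (turned up to 0.25 rad).
- carriage (a joint): Travel of the carriage towards the hood, in m: 0 = parked. It starts stuck: in the first 12 mm a ball catch must be overcome, with 9 to 20 N (differs each time); it then gives way for good and the carriage slides with about 3 N of friction. It meets the hidden stop at a travel between 0.125 and 0.170, different each time. It stays where left, but for the buffer's push back.
- buffer (a joint): Compression of the sprung rubber buffer on the end stop, hidden in the hood, in m: 0 until the carriage touches it. About 2 N per mm, besides the 3 N of friction. When the carriage is let go the buffer pushes it back until about 1.5 mm is left, held by friction. Pressed 6 mm (a push of about 15 N) it is overloaded. The reading is noisy by about 1 mm.
- tray (a point): Centre of the tray floor, the upper face of the carriage's steel deck (100 x 110 mm), 40 mm above the bench; axes as the station's; moves with the carriage. Rims 8 mm high leave an inner space of 56 mm (x) by 90 mm (y) for the box; the long sides have rims only at the corners, the middle 52 mm being open for fingers.
- push_plate (a point): Centre of the upright steel push plate at the carriage's rear (-y) end, 165 mm behind the tray's centre: 60 mm wide (x), 10 mm thick (y), 32 to 92 mm above the bench, this point at 62 mm. A 30 mm wide bar joins it to the deck, top 40 mm above the bench. Axes as the station's. Push it on its rear (-y) face, or pinch it from above across its thickness.
- box_center (a point): Centre (half-way up) of the closed specimen box: off-white plastic, 50 mm (its x) by 84 mm (its y) by 44 mm high, about 0.12 kg, standing on the bench to the left, beyond the hood's end. In the tray its long side goes along the station's y axis, either way round.
- jar: Bystander: jar with screw cap, diameter 90 mm, 130 mm high; origin at the centre of its underside. Not to be disturbed.
- dish: Bystander: closed flat round dish, diameter 94 mm, 22 mm high; origin at the centre of its underside. Not to be disturbed.
- tweezers: Bystander: steel tweezers 130 mm long lying along their y axis; origin in the middle of their underside. Not to be disturbed.
- pot: Bystander: small round pot with cap, diameter 64 mm, 55 mm high; origin at the centre of its underside. Not to be disturbed.

How it is judged:
On the way, in this order (a step that is already met when the one before it is completed fails the run):
1. the box sits flat in the tray of the still parked carriage and is let go (x of box_center in the frame of tray between -0.005 and 0.005 m and y of box_center in the frame of tray between -0.005 and 0.005 m and z of box_center in the frame of tray between 0.018 and 0.026 m and value of joint carriage below 0.02 m and contact force between the fingers and specimen_box below 0.3 N), for 0.2 s.
2. the carriage has broken free of its catch (value of joint carriage above 0.03 m), for 0.1 s.
At the end, for the whole second after the job is handed in: The carriage rests against the hidden stop, at rest (under 5 mm/s), with the buffer compressed by between 0.6 and 6 mm; the box sits flat in the tray (centre within 5 mm of the tray's centre along x and y and 18 to 26 mm above its floor, upright within 0.1 rad) (x of box_center in the frame of tray between -0.005 and 0.005 m and y of box_center in the frame of tray between -0.005 and 0.005 m and z of box_center in the frame of tray between 0.018 and 0.026 m and value of joint buffer between 0.0006 and 0.006 m and velocity of joint carriage between -0.005 and 0.005 m/s and angle between box_center's own z axis and vertical below 0.1 rad); the robot touches nothing.
It fails at once if the stop's buffer is pressed by more than 6.5 mm (pushed too hard) (value of joint buffer above 0.0065 m).
It fails at once if the carriage slams into the stop (buffer driven in faster than 80 mm/s) (velocity of joint buffer above 0.08 m/s).
It fails at once if the specimen box is tipped by more than 0.6 rad (angle between box_center's own z axis and vertical above 0.6 rad).
It fails at once if the jar, dish, tweezers or pot is moved by more than 25 mm (distance of any of jar, dish, tweezers, pot from where it was at the start of the episode above 0.025 m).
It also fails if it takes over 69 s, if anything falls off the work surface, if the arm or the gripper's body presses on something with over 40 N, if the wrist force passes 120 N, or if a joint passes its speed limit or range.

### The arm

A 6-joint arm with a two-finger parallel gripper is mounted at the origin on the work surface. World frame = base frame: x ahead of the robot, y to its left, z up, the work surface at z = 0. Lengths are in m, angles in rad, forces in N, time in s.
With the tool pointing down it reaches from about 0.35 to 0.975 m from the base axis. Payload 4.9 kg.
Tool frame: the origin (TCP) lies at the very end of the fingers, on their centre line; the grasp point (between the pads) lies 19 mm behind it (manip.grasp_offset is the distance from the TCP to the grasp point, in m); z points along the fingers, y is the line along which they close (so a half turn about z gives the same grasp; the last joint's range is limited). The gripper opens to 85 mm and grips with 20 to 120 N. Pads are 22 mm wide; open, the fingers measure 114 mm over their backs; the gripper's body (76 mm by 85 mm) begins 54 mm behind the grasp point. The pads swing forward as they close: fully open they stand 13 mm farther back than shut.
Start: joints at [1.173, 0.053, 1.613, -0, 1.476, -0.119], TCP at [0.172, 0.601, 0.231] pointing down, gripper open.
Joint ranges: [-3.01, 3.01], [-1.01, 2.22], [0.06, 2.58], [-1.02, 4.17], [0.09, 2.62], [-3.14, 3.14]. Speed limits (rad/s): [2.57, 2.57, 3.14, 3.14, 3.14, 3.14].

### API

Orientations are given as a unit quaternion [w, x, y, z].
In Python, from plant import manip, eyes, job_done, models gives the robot as it stands.
- The arm moves only by the tool servo_tool, never from a script. Its argument "motion" is one flat list of numbers, 5 for each row, row after row: the opening, from -1 (shut) to 1 (fully open), then the shift along the tool's x, y, z normalised to -1 to 1, where 1 is 120 mm, then the turn about the tool's z normalised to -1 to 1, where 1 is 45 degrees. A call has 1 to 5 rows; each row is the pose to reach, as a shift and turn from the pose commanded when the call began, along the tool's axes at that moment; what a row does not reach only later rows make up. A row lasts 1/8 s, in which the tool goes at most 62.5 mm and 10.7 degrees, less where a joint would pass 70% of its speed; a pose out of reach is approached as far as the arm can. A call with a number of a shift or a turn outside -1 to 1 is refused whole. A call with a gripper value outside its range is refused whole. The fingers move at their own pace and stop on an object; the grip force is fixed at half the most. Time passes only in rows, so rows that repeat a pose let the fingers close. It gives the time, the measured TCP pose, the force, the opening and the grip force at its end, in the units of the state.
- manip.state(): the state, without advancing time (a new reading comes with each control period).
- eyes.grab_frame(name): name is "scene" or "top" or "wrist"; returns (picture, depth): 384x512x3 uint8, red, green, blue; 384x512 float32, m along the optical axis (not along the pixel's ray), 0 where there is no reading.
- eyes.camera_params(name): a dict with "fov_y" (degrees; the focal length in pixels is half the picture's height over the tangent of half this angle, whatever the lens; pixels are square), "cx", "cy" (the principal point, pixels), "pose" (4x4, takes a point from camera to world coordinates); the wrist camera has in their place "T_tool_cam" (4x4, takes a point from camera to tool coordinates, whose origin is the TCP and whose axes are the flange's). Camera axes: x right, y up, looking along -z (the intrinsics and any distortion apply to the point x, -y, -z); pixel columns grow to the right and rows downward; lengths in m; the calibration is good to about 2 mm. A picture is of the moment at which its call begins: read the wrist's pose just before it. camera_params takes no time and is no camera call.
- job_done(): hands the job in; it is judged then, once.
Trained networks look in the newest picture that a camera, given by its name, has taken for a name from the list of things; names that differ only in an ending like _2 or _b are one class to them, and where a whole thing is asked for, a point or a joint stands for the part that bears it (a point fixed in the world has none). Each returns a list of dicts, best first, with "p" (0 to 1); they miss things now and then, are a little off and sometimes report something else, mostly with a low value. They report only what shows in the picture. A call takes as long as a camera call.
- models.regions_of(camera, label): "mask" (384x512 bool, what is visible of it) and "pixel" ([column, row] in pixels, amid what is visible of it).
The state is a dict: "time": time; "joint_pos": joint angles; "joint_vel": joint speeds; "joint_efforts": joint torques, N m; "tool_pos": TCP position; "tool_rot": TCP orientation; "contact_force": force on the tool from outside, world axes, zero at the start; "ft_torque": the same for the moment, N m; "gripper_width": opening from 0.0 (shut) to 1.0 (fully open); "grasp_force": force on a finger pad.
Only numpy, scipy, OpenCV 4.12 (cv2) and the standard library are available. Lean on these libraries where they do the work, as an engineer would, in place of code of your own. Each camera call takes 0.05 s, during which the arm holds its last target. There are 200 camera calls.

## Working session

There is one attempt and no reset: what is moved stays moved. The work goes in short steps, Python scripts to look and compute and a tool call to move; the robot and the scene stay as the last step left them, time stands still between calls to the robot, and variables do not carry over. Pictures are saved under pics/ and viewed, at most 10 in all, crops included, and the job is handed in when it is done.

Besides the shell and the picture viewer there is one more tool, called after "Emit:" in YAML: its name, and indented under it one key for each argument. servo_tool: Moves the arm, as the interface text tells. Its arguments: {"type":"object","properties":{"motion":{"type":"array","items":{"type":"number","minimum":-1,"maximum":1}}},"required":["motion"]}

```bash
mkdir -p pics; ls
cat > h.py <<'E'
import numpy as np, cv2
from plant import manip, eyes, job_done, models
from scipy.spatial.transform import Rotation as R
def q2m(q): return R.from_quat([q[1],q[2],q[3],q[0]]).as_matrix()
def grab(n):
    s=manip.state(); im,d=eyes.grab_frame(n); p=eyes.camera_params(n)
    if n=='wrist':
        T=np.eye(4);T[:3,:3]=q2m(s['tool_rot']);T[:3,3]=s['tool_pos'];P=T@np.array(p['T_tool_cam'])
    else: P=np.array(p['pose'])
    return im,d,p,P
def cloud(d,p,P):
    f=d.shape[0]/2/np.tan(np.radians(p['fov_y'])/2)
    v,u=np.mgrid[:d.shape[0],:d.shape[1]]
    c=np.stack([(u-p['cx'])/f*d,-(v-p['cy'])/f*d,-d],-1)
    w=c@P[:3,:3].T+P[:3,3]; w[d<=0]=np.nan
    return w
def rect(pts):
    r=cv2.minAreaRect((pts*1000).astype(np.float32)); return r
E
python3 - <<'E'
from h import *
print(manip.state(), manip.grasp_offset)
ims=[]
for n in ('top','scene'):
    im,d,p,P=grab(n); print(n,{k:v for k,v in p.items()})
    np.savez('f_'+n,im=im,d=d,w=cloud(d,p,P)); ims.append(im)
    for l in ('specimen_box','box_center','push_plate','tray','station','jar','dish','pot','tweezers'):
        try:
            for r in models.regions_of(n,l)[:1]:
                m=r['mask']; w=cloud(d,p,P)[m]; print(l,round(r['p'],2),r['pixel'],m.sum(),np.nanmedian(w,0).round(3),np.nanpercentile(w[:,2],95).round(3))
        except Exception as e: print(l,e)
cv2.imwrite('pics/a.png',cv2.cvtColor(np.vstack(ims),cv2.COLOR_RGB2BGR)[:,:])
im=cv2.imread('pics/a.png'); cv2.imwrite('pics/a.png',cv2.resize(np.hstack([im[:384],im[384:]]),(800,300),interpolation=cv2.INTER_AREA))
E
```

```text
pics
{'time': 0.0, 'joint_pos': array([ 1.17294056e+00,  5.33577843e-02,  1.61433085e+00, -3.79696306e-06,
        1.47598315e+00, -1.18987418e-01]), 'joint_vel': array([ 0.00020032, -0.00011269,  0.00155718,  0.00129989,  0.00022552,
       -0.00278719]), 'joint_efforts': array([ 2.11390820e-04, -3.93682194e+01, -3.70175993e+01, -5.23785354e-05,
        6.88714266e-03,  3.89791367e-06]), 'tool_pos': array([0.17178796, 0.60026772, 0.23004043]), 'tool_rot': array([-2.63839454e-04,  1.38982546e-01,  9.90294285e-01, -1.00553087e-03]), 'contact_force': array([-0.30367423,  0.61455119, -0.11818193]), 'ft_torque': array([-0.01198023, -0.01941603,  0.01492898]), 'grasp_force': 0.0, 'gripper_width': 1.0012462291963762} 0.0187
top {'fov_y': 52.876390739158026, 'cx': 252.93059746613676, 'cy': 188.46014797130505, 'pose': array([[-1.16923148e-01,  9.63169333e-01, -2.42144199e-01,
         3.10726586e-01],
       [-9.93140960e-01, -1.13421206e-01,  2.84018382e-02,
        -2.11992650e-02],
       [-1.08507519e-04,  2.43804154e-01,  9.69824480e-01,
         1.02771061e+00],
       [ 0.00000000e+00
[... 868 characters left out ...]
[ 0.00891746,  0.57990955,  0.81463206,  0.88428256],
       [ 0.        ,  0.        ,  0.        ,  1.        ]])}
specimen_box it knows: box_center, buffer, carriage, dish, jar, pot, push_plate, station, tray, tweezers
box_center 0.57 [322.9, 133.0] 374 [0.527 0.313 0.043] 0.046
push_plate 0.94 [248.5, 251.0] 2560 [ 0.6   -0.137  0.04 ] 0.086
tray 0.85 [246.7, 250.3] 2404 [ 0.601 -0.136  0.04 ] 0.088
station 0.74 [269.4, 228.5] 12669 [ 0.613 -0.037  0.039] 0.135
jar 0.85 [377.0, 144.7] 1518 [0.693 0.303 0.097] 0.13
dish 0.7 [144.7, 318.0] 1339 [ 0.508 -0.417  0.021] 0.024
pot 0.59 [211.7, 378.2] 122 [ 0.721 -0.423  0.054] 0.056
tweezers 0.69 [155.5, 234.4] 212 [ 0.365 -0.24   0.003] 0.006
```

View pics/a.png

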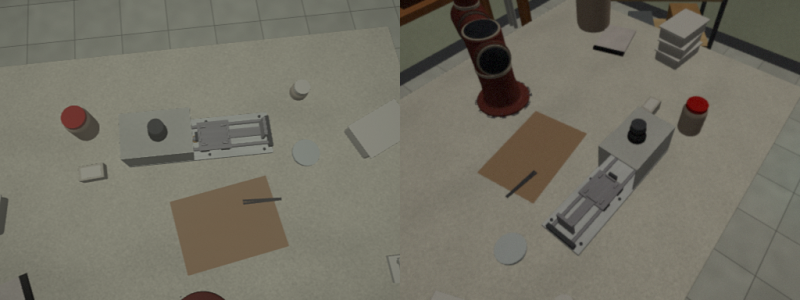

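The left half is the top view: box at about (92,173), jar (75,120), hood (155,135), carriage (230,133), dish (306,153), pot (300,90), tweezers (262,200). Next I fit rectangles to the box top, hood roof, deck and plate.

Run:
```python
from h import *
for n in ('top','scene'):
    w=np.load(f'f_{n}.npz')['w']
    def sel(x0,x1,y0,y1,z0,z1):
        m=(w[...,0]>x0)&(w[...,0]<x1)&(w[...,1]>y0)&(w[...,1]<y1)&(w[...,2]>z0)&(w[...,2]<z1); 
        k,lab,st,_=cv2.connectedComponentsWithStats(m.astype(np.uint8)); i=1+np.argmax(st[1:,4]); return w[lab==i]
    for nm,b in dict(box=(.44,.6,.24,.38,.036,.055),hood=(.45,.75,-.1,.3,.120,.142),plate=(.45,.75,-.4,-.1,.082,.1),deck=(.45,.75,-.35,0,.034,.048),base=(.4,.8,-.4,-.0,.006,.016)).items():
        try:
            p=sel(*b); print(n,nm,len(p),np.median(p[:,2]).round(4),rect(p[:,:2]),p[:,:2].mean(0).round(4))
        except Exception as e: print(nm,e)
```

```text
top box 639 0.0438 ((515.1636962890625, 310.24310302734375), (50.664039611816406, 84.3328628540039), 3.4367129802703857) [0.5143 0.3092]
top hood 4948 0.1295 ((597.8614501953125, 78.99288940429688), (225.43067932128906, 149.72959899902344), 89.11042785644531) [0.5935 0.0794]
top plate 110 0.0909 ((591.6905517578125, -273.47760009765625), (11.027809143066406, 59.2111701965332), 89.33869934082031) [ 0.5914 -0.2724]
top deck 1931 0.0395 ((594.8192138671875, -161.02685546875), (231.7647247314453, 101.76953887939453), 89.84918212890625) [ 0.5932 -0.1348]
top base 1093 0.0113 ((534.5997924804688, -169.87367248535156), (274.46844482421875, 32.64967346191406), 89.35906982421875) [ 0.5335 -0.1698]
scene box 315 0.0433 ((520.9061889648438, 311.49444580078125), (51.39439392089844, 85.85147094726562), 3.1482949256896973) [0.5233 0.3095]
scene hood 3608 0.129 ((602.505126953125, 78.22969818115234), (227.2594757080078, 149.08872985839844), 88.97711181640625) [0.6084 0.0667]
scene plate 150 0.0907 ((596.3310546875, -273.9278259277344), (10.91703987121582, 60.55783462524414), 88.76051330566406) [ 0.5976 -0.2749]
scene deck 2051 0.0393 ((598.8521118164062, -151.28968811035156), (209.34254455566406, 102.27944946289062), 89.6059341430664) [ 0.6003 -0.1328]
scene base 2257 0.0111 ((598.3540649414062, -154.8851776123047), (308.96630859375, 151.43878173828125), 89.07377624511719) [ 0.6154 -0.1745]
```

Emit:
servo_tool:
  motion: [1, -1, -0.45, 0, 1, 1, -1, -0.45, 0, 1, 1, -1, -0.45, 0, 1, 1, -1, -0.45, 0, 1, 1, -1, -0.45, 0, 1]

```text
time: 1.52
tool_pos: [0.2727, 0.5158, 0.2314]
tool_rot: [-0.0, 0.507, 0.862, 0.0]
contact_force: [0.6, -0.1, 0.4]
gripper_width: 1.001
grasp_force: 0.0
```

```bash
cat >> h.py <<'E'
def plan(x,y,z,yaw):
    "numbers for target TCP pose, yaw = world angle (deg) of tool y axis; mod 180"
    s=manip.state(); M=q2m(s['tool_rot']); d=M.T@(np.array([x,y,z])-s['tool_pos'])/.12
    a=np.degrees(np.arctan2(M[1,1],M[0,1])); t=-((yaw-a+90)%180-90)/45
    print('t',round(s['time'],2),'pos',s['tool_pos'].round(4),'yaw',round(a,2),'tilt',M[2].round(3),'motion',d.round(3),round(t,3),'F',s['contact_force'].round(1),'w',round(s['gripper_width'],3),'g',round(s['grasp_force'],1))
E
python3 -c "
from h import *
plan(.515,.31,.23,3.4);print(eyes.camera_params('wrist'))"
```

```text
t 1.52 pos [0.2727 0.5158 0.2314] yaw 29.01 tilt [ 0.  0. -1.] motion [-2.479  0.934  0.011] 0.569 F [ 0.6 -0.1  0.4] w 1.001 g 0.0
{'fov_y': 66.40261138550807, 'cx': 250.10017304971217, 'cy': 192.81107137640777, 'T_tool_cam': array([[-2.47915064e-04,  9.52469707e-01,  3.04633215e-01,
         7.77109308e-02],
       [ 9.99999882e-01,  3.63044829e-04, -3.21285280e-04,
         3.29221077e-04],
       [-4.16610010e-04,  3.04633099e-01, -9.52469685e-01,
        -1.42810613e-01],
       [ 0.00000000e+00,  0.00000000e+00,  0.00000000e+00,
         1.00000000e+00]])}
```

Emit:
servo_tool:
  motion: [1, -1, 0.37, 0, 0.57, 1, -1, 0.37, 0, 0.57, 1, -1, 0.37, 0, 0.57]

```text
time: 1.9
tool_pos: [0.372, 0.4304, 0.2314]
tool_rot: [0.0, 0.688, 0.726, 0.0]
contact_force: [0.1, 0.3, -1.0]
gripper_width: 1.0
grasp_force: 0.0
```

```bash
python3 -c "
from h import *
plan(.515,.31,.23,3.4)"
```

```text
t 1.9 pos [0.372  0.4304 0.2314] yaw 3.09 tilt [-0.     0.001 -1.   ] motion [-1.066  1.136  0.013] -0.007 F [ 0.1  0.3 -1. ] w 1.0 g 0.0
```

Emit:
servo_tool:
  motion: [1, -1, 1, 0, 0, 1, -1, 1, 0, 0, 1, -1, 1, 0, 0, 1, -1, 1, 0, 0]

```text
time: 2.4
tool_pos: [0.4982, 0.318, 0.2312]
tool_rot: [0.0, 0.687, 0.727, -0.0]
contact_force: [-0.3, 0.1, 0.4]
gripper_width: 1.0
grasp_force: 0.0
```

Run:
```python
from h import *
im,d,p,P=grab('wrist'); w=cloud(d,p,P)
m=((w[...,2]>.034)&(w[...,2]<.055)&(w[...,0]<.6)).astype(np.uint8)
k,lab,st,_=cv2.connectedComponentsWithStats(m)
for i in range(1,k):
    if st[i,4]>1500: q=w[lab==i]; print(st[i],np.median(q[:,2]).round(4),rect(q[:,:2]))
r=models.regions_of('wrist','box_center'); print([(a['p'],a['pixel']) for a in r])
plan(.515,.31,.012,3.4)
cv2.imwrite('pics/b.png',im[...,::-1])
```

```text
[ 245  140   45   71 3008] 0.0444 ((518.241943359375, 310.66632080078125), (50.22098922729492, 84.21611022949219), 3.592280387878418)
[(0.94, [266.9, 172.2])]
t 2.5 pos [0.4962 0.32   0.2312] yaw 3.43 tilt [ 0.    -0.001 -1.   ] motion [-0.093  0.152  1.826] 0.001 F [0.4 0.4 0.9] w 1.002 g 0.0
```

View pics/b.png

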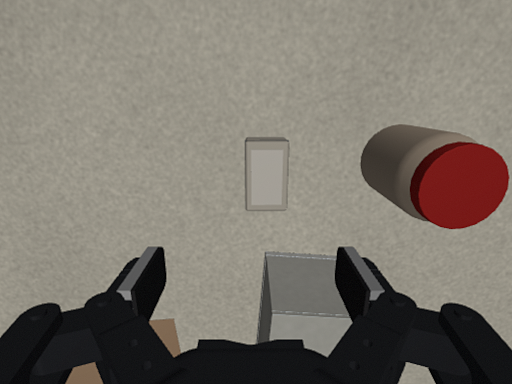

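The wrist view has the box at about (267,174), square between the fingers. The jar is to the right at (455,185) and the hood's end at the bottom. The measured top is 50.2 x 84.2 mm at z 0.044, which agrees with the given size.

Emit:
servo_tool:
  motion: [1, -0.09, 0.18, 0.9, 0, 1, -0.09, 0.18, 0.9, 0, 1, -0.09, 0.18, 0.9, 0, 1, -0.09, 0.18, 0.9, 0]

```text
time: 3.0
tool_pos: [0.5188, 0.3117, 0.1254]
tool_rot: [0.0, 0.685, 0.728, 0.001]
contact_force: [0.0, 0.6, 0.9]
gripper_width: 1.002
grasp_force: 0.0
```

```bash
cat >> h.py <<'E'
def boxtop(zc=.0445,x0=.4,x1=.62):
    im,d,p,P=grab('wrist'); w=cloud(d,p,P)
    m=((abs(w[...,2]-zc)<.008)&(w[...,0]<x1)&(w[...,0]>x0)).astype(np.uint8)
    k,lab,st,_=cv2.connectedComponentsWithStats(m)
    i=1+np.argmax(st[1:,4]); q=w[lab==i]; r=rect(q[:,:2]); print(st[i],np.median(q[:,2]).round(4),r); return im,w,r
E
python3 -c "
from h import *
boxtop();plan(.518,.3107,.012,3.6)"
```

```text
[ 217  148   64   99 5980] 0.0445 ((518.306640625, 311.1686706542969), (50.16403579711914, 83.56718444824219), 3.416818857192993)
t 3.05 pos [0.5195 0.3118 0.1264] yaw 3.47 tilt [ 0.002  0.004 -1.   ] motion [-0.01  -0.017  0.954] -0.003 F [0.1 1.6 0.2] w 0.998 g 0.0
```

Emit:
servo_tool:
  motion: [1, -0.01, -0.01, 0.5, 0, 1, -0.01, -0.01, 0.93, 0, 1, -0.01, -0.01, 0.93, 0, 1, -0.01, -0.01, 0.93, 0, 1, -0.01, -0.01, 0.93, 0]

```text
time: 3.68
tool_pos: [0.5202, 0.3104, 0.0159]
tool_rot: [0.001, 0.686, 0.728, 0.003]
contact_force: [-0.1, -0.2, -0.2]
gripper_width: 0.995
grasp_force: 0.0
```

Emit:
servo_tool:
  motion: [0, 0, 0, 0, 0, -0.5, 0, 0, 0, 0, -1, 0, 0, 0, 0, -1, 0, 0, 0, 0, -1, 0, 0, 0, 0]

```text
time: 4.3
tool_pos: [0.5183, 0.3094, 0.013]
tool_rot: [0.0, 0.686, 0.728, 0.001]
contact_force: [-1.0, -0.3, 5.7]
gripper_width: 0.574
grasp_force: 64.3
```

Emit:
servo_tool:
  motion: [-1, 0, 0, 0, 0, -1, 0, 0, 0, 0, -1, 0, 0, 0, 0, -1, 0, 0, -0.2, 0, -1, 0, 0, -0.4, 0]

```text
time: 4.92
tool_pos: [0.5163, 0.3085, 0.0587]
tool_rot: [-0.001, 0.686, 0.728, -0.001]
contact_force: [0.6, 0.1, -0.9]
gripper_width: 0.573
grasp_force: 63.6
```

Emit:
servo_tool:
  motion: [-1, 0, -0.2, -0.5, 0, -1, 0, -0.5, -1, 0, -1, 0, -0.7, -1, 0, -1, -0.4, -0.7, -1, 0.05, -1, -0.8, -0.7, -1, 0.1]

```text
time: 5.55
tool_pos: [0.4382, 0.2074, 0.179]
tool_rot: [-0.0, 0.714, 0.7, -0.0]
contact_force: [0.6, -0.1, -1.5]
gripper_width: 0.573
grasp_force: 63.7
```

Emit:
servo_tool:
  motion: [-1, -0.5, 0, 0, 0, -1, -1, 0, 0, 0, -1, -1, 0, 0, 0]

```text
time: 5.92
tool_pos: [0.4363, 0.0849, 0.1787]
tool_rot: [-0.0, 0.716, 0.698, -0.001]
contact_force: [-0.2, 1.2, -2.2]
gripper_width: 0.574
grasp_force: 63.7
```

Emit:
servo_tool:
  motion: [-1, -0.5, 0, 0, 0, -1, -1, 0, 0, 0, -1, -1, 0, 0, 0]

```text
time: 6.3
tool_pos: [0.4342, -0.034, 0.1791]
tool_rot: [-0.0, 0.716, 0.698, -0.0]
contact_force: [0.5, 1.1, -1.9]
gripper_width: 0.572
grasp_force: 63.7
```

```bash
python3 -c "
from h import *
plan(.45,-.109,.20,-.9)"
```

```text
t 6.3 pos [ 0.4342 -0.034   0.1791] yaw -1.45 tilt [-0.    -0.001 -1.   ] motion [-0.621  0.147 -0.175] -0.012 F [ 0.5  1.1 -1.9] w 0.572 g 63.7
```

Emit:
servo_tool:
  motion: [-1, -0.5, 0, -0.2, 0, -1, -0.63, 0.1, -0.4, -0.01, -1, -0.63, 0.55, -0.5, -0.01, -1, -0.63, 0.55, -0.5, -0.01, -1, -0.63, 0.55, -0.5, -0.01]

```text
time: 6.92
tool_pos: [0.4988, -0.1069, 0.2385]
tool_rot: [-0.001, 0.71, 0.704, -0.0]
contact_force: [-0.4, 0.1, -0.4]
gripper_width: 0.579
grasp_force: 63.9
```

Run:
```python
from h import *
im,d,p,P=grab('wrist'); w=cloud(d,p,P)
plan(.597,-.109,.2,-.9)
np.savez('f_w',im=im,w=w)
for nm,z0,z1,ok in (('deck',.034,.044,0),('rim',.045,.052,0),('plate',.085,.1,0),('hood',.122,.14,0)):
    m=((w[...,2]>z0)&(w[...,2]<z1)&(w[...,0]>.5)).astype(np.uint8)
    k,lab,st,_=cv2.connectedComponentsWithStats(m)
    for i in range(1,k):
        if st[i,4]>60: q=w[lab==i]; r=rect(q[:,:2]); print(nm,st[i],np.median(q[:,2]).round(4),np.round(r[0],1),np.round(r[1],1),round(r[2],2))
cv2.imwrite('pics/c.png',im[...,::-1])
```

```text
t 6.97 pos [ 0.4985 -0.1071  0.2387] yaw -0.57 tilt [ 0.001 -0.002 -1.   ] motion [-0.008  0.822  0.321] 0.007 F [-0.2 -0.1 -2. ] w 0.573 g 63.9
deck [ 291  113   91  151 7162] 0.04 [ 597.2 -140.6] [191.7 101.1] 89.32
rim [326 113  29  10 286] 0.05 [598.3 -49. ] [ 9.7 30.2] 89.62
rim [320 126  37   6 213] 0.0479 [597.8 -61. ] [ 5.7 40. ] 89.37
rim [307 130   7  19 102] 0.048 [567.1 -72.6] [20.   6.2] 89.02
rim [361 131   8  18 104] 0.0479 [628.6 -73.5] [19.1  6.2] 88.94
rim [354 192   8  16  87] 0.048 [ 627.8 -145.2] [ 6.2 19.1] 0.7
rim [315 206  33   6 177] 0.0478 [ 596.6 -156.8] [ 6.5 39.1] 89.19
plate [276   0   5 104 146] 0.0928 [525.2  10.1] [85.4  0.3] 89.17
hood [  280     0   203   106 19961] 0.1302 [599.3   3.4] [ 75.4 148.7] 89.15
```

View pics/c.png

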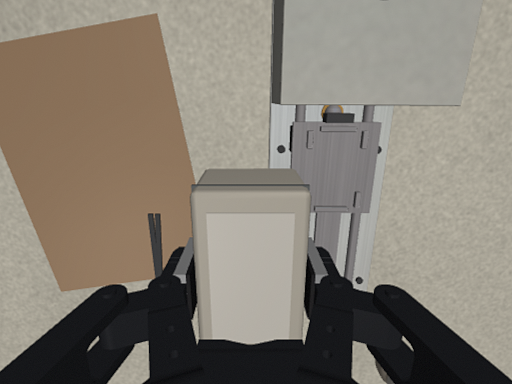

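The wrist view has the held box at the centre, with its front top edge at row 187. The tray is at about (338,165), with rims at rows 128 and 209, and the hood is at the top. The rims put the tray centre at (0.597,-0.109). Next I measure the box's offset in the hand.

Run:
```python
from h import *
f=np.load('f_w.npz'); w=f['w']
s=manip.state(); T=q2m(s['tool_rot']); t=(w-s['tool_pos'])@T
m=(abs(t[...,2]+.031)<.006)&(abs(t[...,1])<.03)&(t[...,0]>0)&(t[...,0]<.07)
print(m.sum(), np.median(t[m][:,2]))
for c in (215,230,250,270,285):
    q=t[:,c][m[:,c]]; print(c,(q[:,0].max()*1000).round(1), len(q))
for r in (200,210,220,230):
    q=t[r][m[r]]; print(r,(q[:,1].min()*1000).round(1),(q[:,1].max()*1000).round(1),(q[:,0].mean()*1000).round(1))
plan(.5973,-.1089,.2,-.8)
```

```text
11807 -0.03135278460633575
215 43.4 98
230 43.5 98
250 43.5 97
270 43.5 99
285 43.2 100
200 -23.9 25.1 39.4
210 -23.7 25.8 35.1
220 -23.4 25.7 30.9
230 -23.0 25.2 26.5
t 6.97 pos [ 0.4985 -0.1071  0.2387] yaw -0.57 tilt [ 0.001 -0.002 -1.   ] motion [-0.007  0.824  0.321] 0.005 F [-0.2 -0.1 -2. ] w 0.573 g 63.9
```

Emit:
servo_tool:
  motion: [-1, -0.02, 0.4, 0, 0, -1, -0.02, 0.815, 0.3, 0.005, -1, -0.02, 0.815, 0.8, 0.005, -1, -0.02, 0.815, 1, 0.005, -1, -0.02, 0.815, 1, 0.005]

```text
time: 7.6
tool_pos: [0.594, -0.1107, 0.1165]
tool_rot: [-0.003, 0.712, 0.702, -0.001]
contact_force: [-0.1, -0.3, -1.3]
gripper_width: 0.573
grasp_force: 63.8
```

Emit:
servo_tool:
  motion: [-1, 0, 0, 0.2, 0, -1, 0, 0, 0.35, 0, -1, 0, 0, 0.35, 0, -1, 0, 0, 0.35, 0]

```text
time: 8.1
tool_pos: [0.5975, -0.1123, 0.079]
tool_rot: [0.001, 0.713, 0.702, 0.0]
contact_force: [1.0, -0.2, -2.2]
gripper_width: 0.57
grasp_force: 64.0
```

```bash
python3 -c "
from h import *
plan(.5963,-.1104,.053,-.8)
im,d,p,P=grab('wrist'); w=cloud(d,p,P)
for z0,z1 in ((.045,.052),):
    m=((w[...,2]>z0)&(w[...,2]<z1)&(w[...,0]>.5)).astype(np.uint8)
    k,lab,st,_=cv2.connectedComponentsWithStats(m)
    for i in range(1,k):
        if st[i,4]>60: q=w[lab==i]; r=rect(q[:,:2]); print(st[i],np.median(q[:,2]).round(4),np.round(r[0],1),np.round(r[1],1),round(r[2],2))
cv2.imwrite('pics/d.png',im[...,::-1])
"
```

```text
t 8.1 pos [ 0.5975 -0.1123  0.079 ] yaw -0.9 tilt [-0.001  0.002 -1.   ] motion [ 0.016 -0.01   0.216] -0.002 F [ 1.  -0.2 -2.2] w 0.57 g 64.0
[223 117  53  19 977] 0.0501 [598.3 -49.3] [10.1 30. ] 89.16
[216 141  67  11 695] 0.048 [598.2 -61.2] [ 6.  39.4] 89.22
[192 149  12  34 307] 0.0479 [567.1 -72.6] [ 6.4 20.1] 0.06
[295 150  11  32 269] 0.0479 [628.9 -73.3] [ 6.2 19.2] 1.06
```

View pics/d.png

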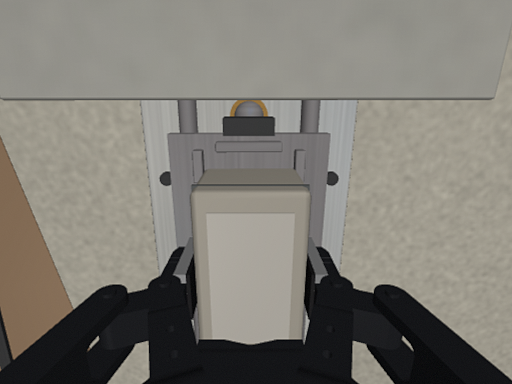

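The box is centred between the side rims (192 and 300) and the front rim is at row 146. Now lowering.

Emit:
servo_tool:
  motion: [-1, 0.014, -0.005, 0.1, 0, -1, 0.014, -0.005, 0.17, 0, -1, 0.014, -0.005, 0.215, 0, -1, 0.014, -0.005, 0.215, 0, -1, 0.014, -0.005, 0.215, 0]

```text
time: 8.78
tool_pos: [0.5962, -0.1104, 0.053]
tool_rot: [-0.0, 0.713, 0.702, -0.0]
contact_force: [-4.8, 1.1, 7.1]
gripper_width: 0.571
grasp_force: 65.1
```

```bash
python3 -c "
from h import *
plan(.5963,-.1104,.0526,-.8)"
```

```text
t 8.78 pos [ 0.5962 -0.1104  0.053 ] yaw -0.89 tilt [ 0.    -0.001 -1.   ] motion [-0.     0.     0.003] -0.002 F [-4.8  1.1  7.1] w 0.571 g 65.1
```

Emit:
servo_tool:
  motion: [0.3, 0, 0, 0, 0, 0.5, 0, 0, 0, 0, 0.8, 0, 0, 0, 0, 1, 0, 0, 0, 0, 1, 0, 0, 0, 0]

```text
time: 9.4
tool_pos: [0.5962, -0.1104, 0.0518]
tool_rot: [-0.0, 0.713, 0.702, -0.0]
contact_force: [0.1, -0.4, 0.5]
gripper_width: 1.003
grasp_force: 0.0
```

Emit:
servo_tool:
  motion: [1, 0, 0, 0, 0, 1, 0, 0, 0, 0, 1, 0, 0, -0.3, 0, 1, 0, 0, -0.6, 0, 1, 0, 0, -1, 0]

```text
time: 10.02
tool_pos: [0.5953, -0.1102, 0.1718]
tool_rot: [-0.001, 0.713, 0.702, -0.001]
contact_force: [1.1, -0.3, 0.2]
gripper_width: 0.999
grasp_force: 0.0
```

```bash
python3 -c "
from h import *
im,w,r=boxtop(.084,.5,.7)
for z0,z1 in ((.045,.052),):
    m=((w[...,2]>z0)&(w[...,2]<z1)&(w[...,0]>.5)).astype(np.uint8)
    k,lab,st,_=cv2.connectedComponentsWithStats(m)
    for i in range(1,k):
        if st[i,4]>60: q=w[lab==i]; r=rect(q[:,:2]); print(st[i],np.median(q[:,2]).round(4),np.round(r[0],1),np.round(r[1],1),round(r[2],2))
plan(.594,-.31,.08,0)
cv2.imwrite('pics/e.png',im[...,::-1])
"
```

```text
[ 221  144   63   97 5744] 0.0845 ((597.1950073242188, -108.32418823242188), (83.07591247558594, 50.2476806640625), 89.14106750488281)
[235 114  35  12 408] 0.0501 [598.3 -49.4] [ 9.6 29.8] 89.05
[230 130  45   7 311] 0.048 [598.  -61.2] [ 5.7 39.6] 89.15
[215 135   7  23 136] 0.048 [566.9 -72.7] [20.1  5.6] 86.55
[283 135   7  23 142] 0.048 [628.8 -73.5] [ 5.6 19.8] 1.18
[218 209   6  20 100] 0.0481 [ 565.8 -144. ] [19.   5.2] 87.75
[281 209   6  20 106] 0.048 [ 627.8 -145.2] [ 5.2 19.7] 0.87
[225 320  55   7 245] 0.0484 [ 595.2 -268.8] [ 3.1 59.6] 89.74
t 10.07 pos [ 0.5996 -0.1114  0.181 ] yaw -0.89 tilt [-0.003  0.01  -1.   ] motion [-1.653 -0.029  0.847] -0.02 F [ 3.6 -0.4  5.6] w 0.999 g 0.0
```

View pics/e.png

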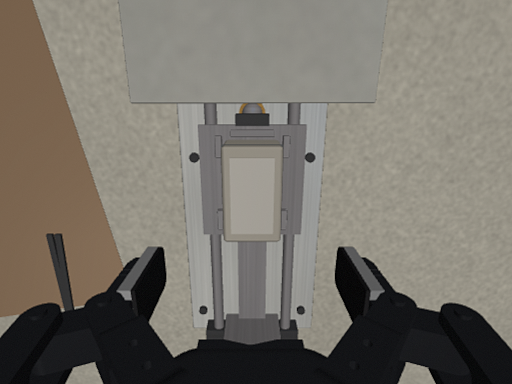

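The box is flat in the tray: its centre is 0.7 mm from the tray's and its top is at z 0.0845. Next I go to the push plate and pinch it across its thickness.

Emit:
servo_tool:
  motion: [1, -0.4, 0, 0, 0.2, 1, -0.8, 0, 0, 0.4, 1, -1, 0, 0, 0.6, 1, -1, 0, 0, 0.8, 1, -1, 0, 0, 1]

```text
time: 10.7
tool_pos: [0.5943, -0.231, 0.1717]
tool_rot: [-0.0, 0.928, 0.373, 0.0]
contact_force: [0.1, 0.2, -0.9]
gripper_width: 1.007
grasp_force: 0.0
```

Emit:
servo_tool:
  motion: [1, 0, 0, 0, 0.2, 1, 0, 0, 0, 0.4, 1, 0, 0, 0, 0.6, 1, 0, 0, 0, 0.8, 1, 0, 0, 0, 1]

```text
time: 11.32
tool_pos: [0.5944, -0.2304, 0.1718]
tool_rot: [0.0, 1.0, -0.01, 0.0]
contact_force: [0.4, 0.5, -0.0]
gripper_width: 0.999
grasp_force: 0.0
```

```bash
python3 -c "
from h import *
plan(.5948,-.2739,.12,-90.85)"
```

```text
t 11.32 pos [ 0.5944 -0.2304  0.1718] yaw -91.19 tilt [ 0.  0. -1.] motion [0.011 0.362 0.431] -0.008 F [ 0.4  0.5 -0. ] w 0.999 g 0.0
```

Emit:
servo_tool:
  motion: [1, 0.01, 0.3, 0, 0, 1, 0.01, 0.36, 0, 0, 1, 0.01, 0.36, 0.2, 0, 1, 0.01, 0.36, 0.35, 0, 1, 0.01, 0.36, 0.35, 0]

```text
time: 11.95
tool_pos: [0.5935, -0.2724, 0.1271]
tool_rot: [-0.001, 1.0, -0.008, -0.002]
contact_force: [-0.1, -0.5, 0.0]
gripper_width: 1.001
grasp_force: 0.0
```

```bash
python3 -c "
from h import *
im,d,p,P=grab('wrist'); w=cloud(d,p,P)
m=((w[...,2]>.082)&(w[...,2]<.1)&(abs(w[...,1]+.274)<.03)).astype(np.uint8)
k,lab,st,_=cv2.connectedComponentsWithStats(m)
for i in range(1,k):
    if st[i,4]>60: q=w[lab==i]; r=rect(q[:,:2]); print(st[i],np.median(q[:,2]).round(4),np.round(r[0],1),np.round(r[1],1),round(r[2],2))
plan(.5948,-.2739,.06,-90.85)
cv2.imwrite('pics/f.png',im[...,::-1])"
```

```text
[ 246  174   16   88 1314] 0.092 [ 595.  -274.8] [ 9.9 60.5] 89.46
t 12.0 pos [ 0.5944 -0.2729  0.1288] yaw -90.88 tilt [-0.002 -0.001 -1.   ] motion [0.005 0.009 0.573] -0.001 F [ 0.5 -0.2  0.2] w 0.999 g 0.0
```

View pics/f.png

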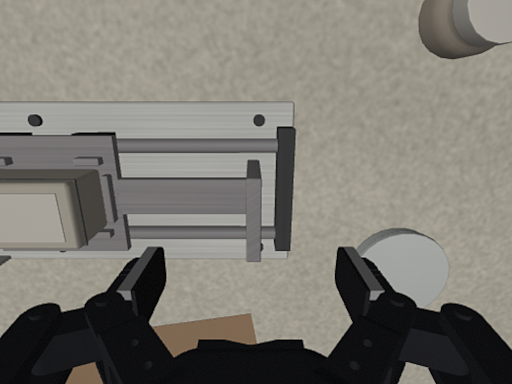

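The plate top is at about (254,210), with the dark end bar behind it at (285,190). The dish is at (405,265). I check the bar's height before lowering.

```bash
python3 -c "
from h import *
im,d,p,P=grab('wrist'); w=cloud(d,p,P)
q=w[150:230,283:290].reshape(-1,3);print(np.nanmin(q,0),np.nanmax(q,0),np.nanmedian(q,0))"
```

```text
[ 0.5613191  -0.30708157  0.02997998] [ 0.63260052 -0.30033269  0.03396236] [ 0.59857993 -0.3035392   0.03214322]
```

Emit:
servo_tool:
  motion: [1, 0, 0.016, 0.1, 0, 1, 0, 0.016, 0.2, 0, 1, 0, 0.016, 0.2, 0]

```text
time: 12.42
tool_pos: [0.5938, -0.275, 0.1039]
tool_rot: [-0.001, 1.0, -0.008, -0.001]
contact_force: [-0.4, 0.2, -0.4]
gripper_width: 1.001
grasp_force: 0.0
```

Emit:
servo_tool:
  motion: [1, 0, 0, 0.2, 0, 1, 0, 0, 0.36, 0, 1, 0, 0, 0.36, 0, 0.3, 0, 0, 0.36, 0, -0.3, 0, 0, 0.36, 0]

```text
time: 13.05
tool_pos: [0.5956, -0.276, 0.064]
tool_rot: [0.001, 1.0, -0.008, 0.001]
contact_force: [-0.2, 0.9, 0.6]
gripper_width: 0.603
grasp_force: 0.0
```

Emit:
servo_tool:
  motion: [-0.6, 0, 0, 0, 0, -0.7, 0, 0, 0, 0, -0.8, 0, 0, 0, 0, -1, 0, 0, 0, 0, -1, 0, 0, 0, 0]

```text
time: 13.68
tool_pos: [0.5951, -0.2744, 0.0632]
tool_rot: [-0.001, 1.0, -0.008, -0.0]
contact_force: [-0.0, 5.4, 3.7]
gripper_width: 0.108
grasp_force: 58.6
```

Emit:
servo_tool:
  motion: [-1, 0, 0, 0, 0, -1, 0, 0, 0, 0]

```text
time: 13.92
tool_pos: [0.5951, -0.2744, 0.0632]
tool_rot: [-0.001, 1.0, -0.008, -0.0]
contact_force: [-0.9, 4.4, 4.0]
gripper_width: 0.106
grasp_force: 58.6
```

Emit:
servo_tool:
  motion: [-1, 0, -0.03, 0, 0, -1, 0, -0.06, 0, 0, -1, 0, -0.1, 0, 0, -1, 0, -0.14, 0, 0, -1, 0, -0.18, 0, 0]

```text
time: 14.55
tool_pos: [0.5954, -0.2565, 0.0633]
tool_rot: [0.002, 1.0, -0.008, 0.001]
contact_force: [-0.4, -8.4, 1.6]
gripper_width: 0.107
grasp_force: 59.4
```

Emit:
servo_tool:
  motion: [-1, 0, -0.04, 0, 0, -1, 0, -0.08, 0, 0, -1, 0, -0.12, 0, 0, -1, 0, -0.16, 0, 0, -1, 0, -0.2, 0, 0]

```text
time: 15.18
tool_pos: [0.5958, -0.2299, 0.0633]
tool_rot: [0.0, 1.0, -0.008, 0.0]
contact_force: [-1.5, -2.6, 5.4]
gripper_width: 0.103
grasp_force: 60.2
```

Emit:
servo_tool:
  motion: [-1, 0, -0.06, 0, 0, -1, 0, -0.12, 0, 0, -1, 0, -0.18, 0, 0, -1, 0, -0.24, 0, 0, -1, 0, -0.3, 0, 0]

```text
time: 15.8
tool_pos: [0.5963, -0.1936, 0.0632]
tool_rot: [0.0, 1.0, -0.008, 0.0]
contact_force: [-2.1, -3.1, 5.9]
gripper_width: 0.108
grasp_force: 60.3
```

Emit:
servo_tool:
  motion: [-1, 0, -0.05, 0, 0, -1, 0, -0.1, 0, 0, -1, 0, -0.15, 0, 0, -1, 0, -0.19, 0, 0, -1, 0, -0.22, 0, 0]

```text
time: 16.42
tool_pos: [0.5967, -0.1671, 0.0632]
tool_rot: [0.0, 1.0, -0.008, 0.0]
contact_force: [-2.0, -3.6, 5.4]
gripper_width: 0.107
grasp_force: 60.3
```

Emit:
servo_tool:
  motion: [-1, 0, -0.03, 0, 0, -1, 0, -0.06, 0, 0, -1, 0, -0.09, 0, 0, -1, 0, -0.115, 0, 0, -1, 0, -0.125, 0, 0]

```text
time: 17.05
tool_pos: [0.5969, -0.1521, 0.0632]
tool_rot: [0.0, 1.0, -0.008, 0.0]
contact_force: [-2.8, -2.2, 5.7]
gripper_width: 0.106
grasp_force: 60.3
```

Emit:
servo_tool:
  motion: [-1, 0, -0.008, 0, 0, -1, 0, -0.016, 0, 0, -1, 0, -0.024, 0, 0, -1, 0, -0.03, 0, 0, -1, 0, -0.03, 0, 0]

```text
time: 17.68
tool_pos: [0.597, -0.1486, 0.0632]
tool_rot: [0.0, 1.0, -0.008, 0.0]
contact_force: [-2.6, -2.8, 5.7]
gripper_width: 0.107
grasp_force: 60.3
```

Emit:
servo_tool:
  motion: [-1, 0, -0.008, 0, 0, -1, 0, -0.016, 0, 0, -1, 0, -0.024, 0, 0, -1, 0, -0.033, 0, 0, -1, 0, -0.033, 0, 0]

```text
time: 18.3
tool_pos: [0.5971, -0.1446, 0.0633]
tool_rot: [0.0, 1.0, -0.008, 0.0]
contact_force: [-1.9, -2.3, 7.0]
gripper_width: 0.111
grasp_force: 60.3
```

Emit:
servo_tool:
  motion: [-1, 0, -0.008, 0, 0, -1, 0, -0.016, 0, 0, -1, 0, -0.024, 0, 0, -1, 0, -0.033, 0, 0, -1, 0, -0.033, 0, 0]

```text
time: 18.92
tool_pos: [0.5971, -0.1406, 0.0632]
tool_rot: [-0.0, 1.0, -0.008, 0.0]
contact_force: [-2.6, -2.7, 5.5]
gripper_width: 0.108
grasp_force: 60.3
```

Emit:
servo_tool:
  motion: [-1, 0, -0.008, 0, 0, -1, 0, -0.016, 0, 0, -1, 0, -0.024, 0, 0, -1, 0, -0.033, 0, 0, -1, 0, -0.033, 0, 0]

```text
time: 19.55
tool_pos: [0.5972, -0.1366, 0.0632]
tool_rot: [-0.0, 1.0, -0.008, 0.0]
contact_force: [-1.6, -2.6, 5.5]
gripper_width: 0.106
grasp_force: 60.3
```

Emit:
servo_tool:
  motion: [-1, 0, -0.008, 0, 0, -1, 0, -0.016, 0, 0, -1, 0, -0.024, 0, 0, -1, 0, -0.033, 0, 0, -1, 0, -0.033, 0, 0]

```text
time: 20.18
tool_pos: [0.5972, -0.1327, 0.0632]
tool_rot: [-0.0, 1.0, -0.008, 0.0]
contact_force: [-2.4, -1.4, 5.7]
gripper_width: 0.103
grasp_force: 60.3
```

Emit:
servo_tool:
  motion: [-1, 0, -0.008, 0, 0, -1, 0, -0.016, 0, 0, -1, 0, -0.024, 0, 0, -1, 0, -0.033, 0, 0, -1, 0, -0.033, 0, 0]

```text
time: 20.8
tool_pos: [0.5973, -0.1287, 0.0632]
tool_rot: [-0.0, 1.0, -0.008, 0.0]
contact_force: [-2.4, -3.0, 6.0]
gripper_width: 0.109
grasp_force: 60.3
```

Emit:
servo_tool:
  motion: [-1, 0, -0.008, 0, 0, -1, 0, -0.016, 0, 0, -1, 0, -0.024, 0, 0, -1, 0, -0.033, 0, 0, -1, 0, -0.033, 0, 0]

```text
time: 21.42
tool_pos: [0.5973, -0.1248, 0.0632]
tool_rot: [-0.0, 1.0, -0.008, 0.0]
contact_force: [-2.3, -2.7, 5.8]
gripper_width: 0.103
grasp_force: 60.3
```

Emit:
servo_tool:
  motion: [-1, 0, -0.008, 0, 0, -1, 0, -0.016, 0, 0, -1, 0, -0.024, 0, 0, -1, 0, -0.033, 0, 0, -1, 0, -0.033, 0, 0]

```text
time: 22.05
tool_pos: [0.5974, -0.1208, 0.0632]
tool_rot: [-0.0, 1.0, -0.008, 0.0]
contact_force: [-2.4, -2.7, 5.5]
gripper_width: 0.106
grasp_force: 60.3
```

Emit:
servo_tool:
  motion: [-1, 0, -0.008, 0, 0, -1, 0, -0.016, 0, 0, -1, 0, -0.024, 0, 0, -1, 0, -0.033, 0, 0, -1, 0, -0.033, 0, 0]

```text
time: 22.68
tool_pos: [0.5974, -0.1168, 0.0633]
tool_rot: [-0.0, 1.0, -0.008, 0.0]
contact_force: [-1.8, -1.6, 6.1]
gripper_width: 0.104
grasp_force: 60.3
```

Emit:
servo_tool:
  motion: [-1, 0, -0.008, 0, 0, -1, 0, -0.016, 0, 0, -1, 0, -0.024, 0, 0, -1, 0, -0.033, 0, 0, -1, 0, -0.033, 0, 0]

```text
time: 23.3
tool_pos: [0.5975, -0.1128, 0.0633]
tool_rot: [-0.0, 1.0, -0.008, 0.0]
contact_force: [-2.3, -2.7, 5.4]
gripper_width: 0.103
grasp_force: 60.3
```

Emit:
servo_tool:
  motion: [-1, 0, -0.008, 0, 0, -1, 0, -0.016, 0, 0, -1, 0, -0.024, 0, 0, -1, 0, -0.033, 0, 0, -1, 0, -0.033, 0, 0]

```text
time: 23.92
tool_pos: [0.5976, -0.1103, 0.0633]
tool_rot: [0.001, 1.0, -0.008, 0.0]
contact_force: [-1.1, -7.1, 4.7]
gripper_width: 0.106
grasp_force: 60.2
```

Force rose to 7 N while the carriage advanced less, so the stop is met with about 2 mm of compression. I let the plate go.

Emit:
servo_tool:
  motion: [-1, 0, 0, 0, 0]

```text
time: 24.05
tool_pos: [0.5975, -0.1102, 0.0632]
tool_rot: [0.001, 1.0, -0.008, 0.0]
contact_force: [-2.9, -7.2, 4.5]
gripper_width: 0.107
grasp_force: 60.2
```

Emit:
servo_tool:
  motion: [-0.6, 0, 0, 0, 0, -0.2, 0, 0, 0, 0, 0.2, 0, 0, 0, 0, 0.6, 0, 0, 0, 0, 0.6, 0, 0, 0, 0]

```text
time: 24.68
tool_pos: [0.5974, -0.1092, 0.0626]
tool_rot: [-0.0, 1.0, -0.008, -0.0]
contact_force: [0.1, 0.2, 0.3]
gripper_width: 0.797
grasp_force: 0.0
```

Emit:
servo_tool:
  motion: [0.6, 0, 0, 0, 0, 0.6, 0, 0, -0.2, 0, 0.6, 0, 0, -0.4, 0, 0.6, 0, 0, -0.7, 0, 0.6, 0, 0, -0.9, 0]

```text
time: 25.3
tool_pos: [0.5981, -0.1096, 0.1728]
tool_rot: [0.0, 1.0, -0.008, 0.001]
contact_force: [0.8, 0.0, 0.1]
gripper_width: 0.803
grasp_force: 0.0
```

```bash
python3 -c "
from h import *
plan(.6,-.11,.15,-90)
im,d,p,P=grab('wrist'); w=cloud(d,p,P)
m=((w[...,2]>.082)&(w[...,2]<.1)&(w[...,1]<-.08)&(w[...,1]>-.15)).astype(np.uint8)
k,lab,st,_=cv2.connectedComponentsWithStats(m)
for i in range(1,k):
    if st[i,4]>60: q=w[lab==i]; r=rect(q[:,:2]); print(st[i],np.median(q[:,2]).round(4),np.round(r[0],1),np.round(r[1],1),round(r[2],2))
im2=eyes.grab_frame('scene')[0]
cv2.imwrite('pics/g.png',np.hstack([im,cv2.resize(im2[120:320,160:400],(461,384))])[...,::-1][:,:]);
i=cv2.imread('pics/g.png');cv2.imwrite('pics/g.png',cv2.resize(i,(800,316)))"
```

```text
t 25.3 pos [ 0.5981 -0.1096  0.1728] yaw -90.9 tilt [ 0.002  0.001 -1.   ] motion [0.016 0.003 0.19 ] -0.02 F [0.8 0.  0.1] w 0.803 g 0.0
[247 163  13  73 896] 0.0921 [ 597.7 -112.1] [ 9.8 59.6] 89.44
```

View pics/g.png

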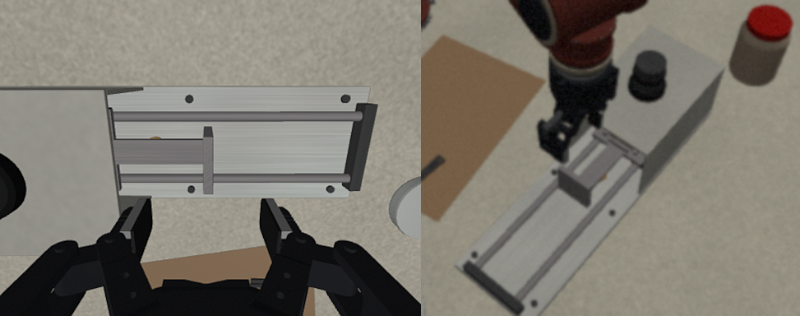

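The plate (207,160 on the left) is free of the fingers and the deck is inside the hood, with the carriage resting at about 0.163 m travel. The gripper is clear above it, so I hand in.

```bash
python3 -c "
from h import *
print(job_done())"
```

```text
the job is handed in; nothing more can be done
None
```

I set the box down in the tray and ran the carriage into the hood until it met the end stop at about 0.163 m travel. I let go with the buffer pressed about 2 mm (estimated from the push force) and handed the job in at about 25 s; the verdict was not shown, and I couldn't see the box inside the hood to confirm it stayed seated.

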